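Close the column shell and rock it to the marked slope

ROBOT

A 7-joint arm with a two-finger parallel gripper is mounted at the origin on a cart in front of the work surface, level with it; the furniture and walls round the work are solid. World frame = base frame: x ahead of the robot, y to its left, z up, the work surface at z = 0. Lengths are in m, angles in rad, forces in N, time in s.
With the tool pointing down it reaches from about 0.4 to 0.875 m from the base axis. Payload 19.3 kg.
Tool frame: the origin (TCP) lies on the centre line of the jaws, within the pads' length; the fingertips stand 14 mm ahead of it and the grasp point (between the pads) lies 5 mm behind it; y points along the fingers, x is the direction in which the jaws open and shut, and the axes are right-handed (so a half turn about y gives the same grasp; the last joint's range is limited). The gripper opens to 85 mm and grips with 20 to 120 N. Pads are 22 mm wide; open, the fingers measure 114 mm over their backs; the gripper's body (76 mm by 85 mm) begins 54 mm behind the grasp point. The pads swing forward as they close: fully open they stand 13 mm farther back than shut.
Start: joints at [1.093, 0.521, -0.036, 1.599, 0.021, 1.021, -0.113], TCP at [0.248, -0.574, 0.223] pointing down, gripper open.
Joint ranges: [-2.91, 2.91], [-0.3, 2.13], [-1.5, 1.42], [0.17, 2.43], [-1.26, 4.41], [0.16, 1.93], [-2.52, 2.52]. Speed limits (rad/s): [1.89, 1.89, 2.39, 2.39, 3.01, 3.01, 3.01].

INTERFACE

Orientations are given as [roll, pitch, yaw] about the fixed x, y, z axes, in that order (R = Rz(yaw) Ry(pitch) Rx(roll)).
In Python, from workcell import monitor, grab_frame, workorder gives the robot as it stands.
- The arm moves only by the tool drive_tool, never from a script. Its argument "steps" is one flat list of numbers, 5 for each row, row after row: the finger opening in mm, from 0 to 85.4, then the shift along the world's x, y, z in mm, then the turn about the world's z in degrees. In form: [fingers, tx, ty, tz, twist, fingers, tx, ty, tz, twist, ...]. A call has exactly 5 rows; each row shifts and turns the commanded pose from where the row before left it; what a row does not reach is not made up. A row lasts 1/12 s, in which the tool goes at most 41.7 mm and 7.16 degrees, less where a joint would pass 70% of its speed; a pose out of reach is approached as far as the arm can. A call is refused whole if a number of a shift passes 41.7 or a number of a turn 7.16, either way. A call with a gripper value outside its range is refused whole. The fingers move at their own pace and stop on an object; "grip_force" is the grip in N (left out, the last holds). Time passes only in rows, so rows that do not move let the fingers close, or fill a call up. It gives the time, the measured TCP pose, the force and the opening at its end, in the units of the state.
- monitor.observe(): the state, without advancing time (a new reading comes with each control period).
- grab_frame(name): name is "scene" or "top" or "wrist"; returns a dict with "frame" (480x640x3 uint8, red, green, blue), "vertical_fov" (degrees; the focal length in pixels is half the picture's height over the tangent of half this angle, whatever the lens; pixels are square), "cx", "cy" (the principal point, pixels), "xyz" and "orientation" of the camera in the world. Camera axes: x right, y down, z forward; pixel columns grow to the right and rows downward; lengths in m; the calibration is good to about 2 mm. A picture is of the moment at which its call begins. There is no depth.
- workorder.job_done(): hands the job in, once; it reports no verdict.
The state is a dict: "clock": time; "qpos": joint angles; "qd": joint speeds; "joint_efforts": joint torques, N m; "position": TCP position; "tool_rot": TCP orientation; "force": force on the tool from outside, world axes, zero at the start; "moment": the same for the moment, N m; "grip_width": finger opening in m.
Only numpy, scipy, OpenCV 4.12 (cv2) and the standard library are available. Lean on these libraries where they do the work, as an engineer would, in place of code of your own. Each camera call takes 0.05 s, during which the arm holds its last target. There are 200 camera calls.

TASK

A chromatography column lies in an open clamshell carrier that rests on a round stud. First swing the white lid shut so that the two half-shells sit edge to edge, with the carrier still lying level on its rest; then gently press the round thumb pad down to rock the carrier on the stud until the hanging red pointer settles on the green mark of the gauge. Finish while holding it there with the fingertips: do not let go, leave the carrier on its stud, and do not disturb the other things on the bench.

Things in the scene. Friction and masses are not known exactly. Their poses are not given: they have to be found in the camera images.
- rest: Fixed grey base plate 80 x 250 x 10 mm; across its middle a round steel stud (bar of radius 8 mm along x, crown 62 mm above the bench) between low cheeks (top 74 mm), and at its +y end a black-topped heel block 62 mm high. Origin: centre of its underside; z up, y along its length, x away from the robot at yaw 0.
- jacket: Loose blue carrier bar 46 x 246 x 12 mm, 0.7 kg with all on it, level on stud and heel; rocks about the stud's crown. Origin: centre of its underside, on the crown; axes as the rest's. White half-shell over y -55 to +55 mm; gauge at y = +94 mm, dial 66 x 80 mm facing -x, top 88 mm up. Gauge end is heavier: it falls back level if let go. Tail strikes the base plate at about 0.43 rad.
- thumb_pad (a point): Centre of the top of the round black thumb pad, 31 mm across, 34 mm above the carrier's underside, at the carrier's -y end, 107 mm from the stud's line. About 2 to 5 N down on it rocks the carrier.
- shell_lid (a joint): Hinge of the white upper half-shell (lid, 46 x 110 x 16 mm): 0 = shut edge to edge on the lower half, positive = open, up to its stop at 1.75 rad (just past upright, leaning to +x). The hinge is stiff (about 0.025 N m): the lid stays where it is left and must be pushed all the way.
- lid_hinge (a point): Middle of the hinge line, along the carrier's y, at the +x edge of the shell: 23 mm from the carrier's middle plane and 26 mm above its underside.
- lid_edge (a point): Middle of the lid's free long edge, 46 mm from the hinge line and half way through the lid's thickness; when shut it lies at the -x side, 34 mm above the carrier's underside.
- lid_top (a point): Middle of the lid's outer face (the back of the open lid, towards +x; on top when shut, then 42 mm above the carrier's underside).
- pointer (a joint): Red pendulum pointer behind the gauge window; hangs plumb and settles within 1 s. Reads the carrier's slope in rad: 0 when level, positive when the thumb pad end is down.
- mark (a joint): Where the green mark is set on the gauge, on the pointer's scale (rad), 0.14 to 0.28; it cannot be moved. The mark is 0.1 rad wide.
- pointer_tip (a point): End of the red pointer, 46 mm below its pivot; z runs along the pointer.
- mark_tip (a point): Middle of the green mark, 46 mm from the same pivot; z runs from it to the pivot.
- mouse: Black computer mouse, 112 x 56 x 38 mm; a bystander to leave alone. Origin at the centre of its underside.
- std_amber: Small amber bottle, 46 mm across, 88 mm high; a bystander to leave alone. Origin at the centre of its underside.
- filter_tin: White tub with blue lid, 53 mm across, 42 mm high; a bystander to leave alone. Origin at the centre of its underside.
- spanner: Small steel spanner, 134 mm long; a bystander to leave alone. Origin at the centre of its underside.

How it is judged:
On the way:
1. the lid is shut edge to edge (within 0.05 rad) while the carrier lies level on its rest (value of joint shell_lid below 0.05 rad and value of joint pointer between -0.06 and 0.06 rad and angle between jacket's own z axis and vertical below 0.05 rad and x of jacket in the frame of rest between -0.012 and 0.012 m and y of jacket in the frame of rest between -0.015 and 0.015 m and z of jacket in the frame of rest between 0.055 and 0.07 m), for 0.2 s.
At the end, for the whole second after the job is handed in: Lid shut (within 0.05 rad); pointer at rest within 0.05 rad of the middle of the mark; fingers pushing the carrier with over 0.5 N; the carrier at rest and bearing on its stud with over 0.5 N, within 12 mm across, 15 mm along and 7 mm in height of its place (value of joint shell_lid below 0.05 rad and angle between the z axis of pointer_tip and the z axis of mark_tip, either way round below 0.05 rad and velocity of joint pointer between -0.2 and 0.2 rad/s and linear speed of jacket below 0.02 m/s and contact force between the fingers and jacket above 0.5 N and contact force between jacket and rest above 0.5 N and x of jacket in the frame of rest between -0.012 and 0.012 m and y of jacket in the frame of rest between -0.015 and 0.015 m and z of jacket in the frame of rest between 0.055 and 0.07 m); the arm keeps its last pose, push and grip.
It fails at once if another thing on the bench is moved by more than 30 mm (distance of any of mouse, std_amber, filter_tin, spanner from where it was at the start of the episode above 0.03 m).
It fails at once if the carrier is pressed with more than 45 N (contact force between the arm and jacket above 45 N).
It also fails if it takes over 51 s, if anything falls off the work surface, if the arm or the gripper's body presses on something with over 40 N, if the wrist force passes 120 N, or if a joint passes its speed limit or range.

## Working session

There is one attempt and no reset: what is moved stays moved. The work goes in short steps, Python scripts to look and compute and a tool call to move; the robot and the scene stay as the last step left them, time stands still between calls to the robot, and variables do not carry over. Pictures are saved under pics/ and viewed, about 8 in all and at most 12, crops included, and the job is handed in when it is done.

Besides the shell and the picture viewer there is one more tool, called after "Emit:" as name(argument=value, ...) on one line, values as JSON. drive_tool: Moves the arm, as the interface text tells. Its arguments: {"type":"object","properties":{"steps":{"type":"array"},"grip_force":{"type":"number"}},"required":["steps"]}

```bash
mkdir -p pics; cat > h.py <<'E'
import numpy as np,cv2
from workcell import monitor,grab_frame,workorder
def snap(n,fn,crop=None,s=1):
    f=grab_frame(n); im=f['frame'][:,:,::-1]
    if crop: a,b,c,d=crop; im=im[b:d,a:c]
    if s!=1: im=cv2.resize(im,None,fx=s,fy=s,interpolation=cv2.INTER_CUBIC)
    cv2.imwrite('pics/'+fn,im); return f
E
python3 - <<'E'
from h import *
a=snap('scene','s1.png');b=snap('top','t1.png')
for f in(a,b):print({k:v for k,v in f.items() if k!='frame'})
s=monitor.observe();print(s)
E
```

```text
{'vertical_fov': 52.78852211174127, 'cx': 313.3310587782356, 'cy': 237.21106256826783, 'xyz': array([-0.03572459,  0.51081301,  0.77891762]), 'orientation': array([-2.35807539, -0.00337027, -2.05087   ])}
{'vertical_fov': 54.955321513107734, 'cx': 329.95477742402807, 'cy': 236.64234152180072, 'xyz': array([0.37014516, 0.20899305, 1.18306426]), 'orientation': array([-2.94571699, -0.03215941, -1.54833843])}
{'clock': 0.1, 'qpos': array([ 1.0928334 ,  0.52194958, -0.03631946,  1.59992559,  0.02121122,
        1.0210941 , -0.11280719]), 'qd': array([-0.0008703 ,  0.00028179,  0.00083119,  0.00127888,  0.00169196,
        0.0010149 ,  0.0006543 ]), 'joint_efforts': array([ 5.62083005e-03, -9.28476906e+01,  1.98428571e+00, -3.70531797e+01,
        1.81145885e-02,  5.37159765e-03,  1.11483030e-05]), 'position': array([ 0.24769305, -0.57350153,  0.22289549]), 'tool_rot': array([-1.57087824e+00,  9.87961527e-04, -1.16305311e+00]), 'force': array([-0.14557352,  0.17671508,  0.08599191]), 'moment': array([-0.01617856,  0.01889173,  0.05380085]), 'grip_width': 0.0852278885059996}
```

View pics/s1.png

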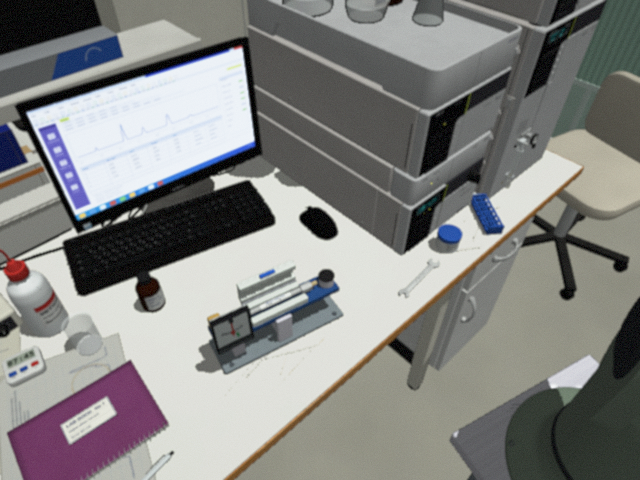

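View pics/t1.png

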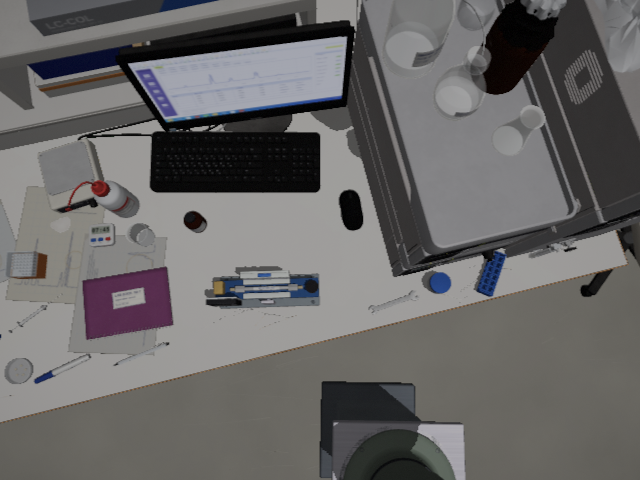

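The scene view shows the carrier at about (275,315) with the lid open. In the top view it spans about (205–320, 265–308), with the gauge to the left (+y) and the thumb pad at (311,286). The bottle is at (195,221), the mouse at (351,209), the spanner at (393,301) and the tin at (439,282). I'll enlarge both views of the carrier.

```bash
python3 - <<'E'
import cv2
a=cv2.imread('pics/s1.png')[255:380,195:355];b=cv2.imread('pics/t1.png')[255:320,195:330]
a=cv2.resize(a,None,fx=5,fy=4.8) if 0 else cv2.resize(a,(800,625),interpolation=3)[:600]
b=cv2.resize(b,(810*800//810,int(65*800/135)),interpolation=3)
cv2.imwrite('pics/s1c.png',a);cv2.imwrite('pics/t1c.png',b)
E
```

```text
(no output)
```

View pics/s1c.png

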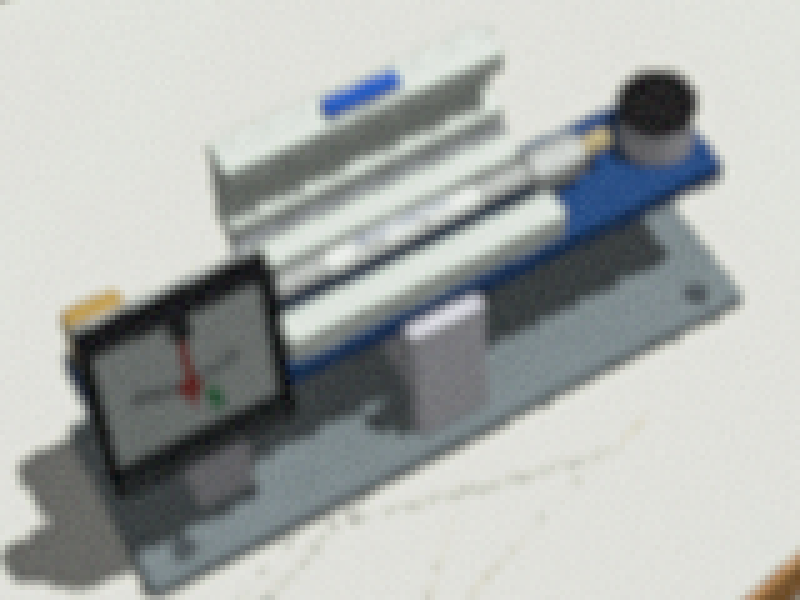

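View pics/t1c.png

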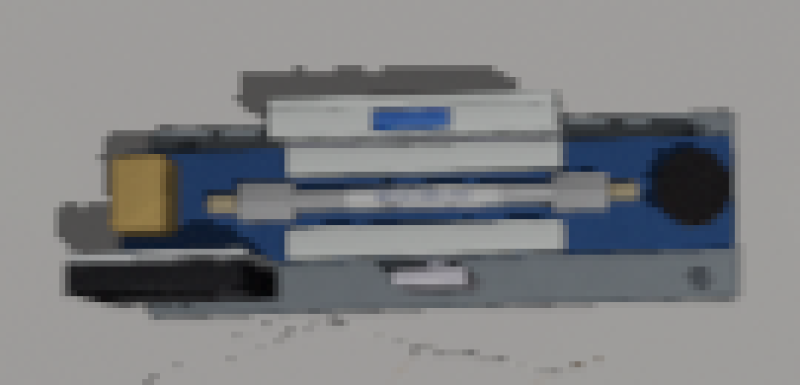

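The crops give usable points. In the scene crop: plate corners (150,592) and (740,300), pad top (657,100). In the top crop: pad (690,187), plate corners (735,298), (733,110) and (150,318). The lid is about upright, with its free edge and blue label on top. I'll fit the rest pose from these.

```bash
cat >> h.py <<'E'
from scipy.spatial.transform import Rotation as Ro
CAM={'scene':(52.78852211174127,313.331,237.211,[-0.03572459,0.51081301,0.77891762],[-2.35807539,-0.00337027,-2.05087]),
'top':(54.955321513107734,329.955,236.642,[0.37014516,0.20899305,1.18306426],[-2.94571699,-0.03215941,-1.54833843])}
def proj(c,P):
    fv,cx,cy,t,o=CAM[c]; f=240/np.tan(np.radians(fv/2))
    q=Ro.from_euler('xyz',o).inv().apply(np.atleast_2d(P)-t)
    return q[:,:2]/q[:,2:]*f+[cx,cy]
def W(p,L):
    c,s=np.cos(p[2]),np.sin(p[2]); L=np.atleast_2d(L)/1e3
    return np.c_[p[0]+c*L[:,0]-s*L[:,1],p[1]+s*L[:,0]+c*L[:,1],L[:,2]]
E
python3 - <<'E'
from h import *
from scipy.optimize import least_squares
S=lambda u,v:(195+u/5,255+v/5)
T=lambda u,v:(195+u/5.926,255+v/5.926)
obs=[('scene',S(150,590),(-40,125,8)),('scene',S(738,300),(-40,-125,8)),('scene',S(657,100),(0,-107,96)),
('top',T(690,187),(0,-107,96)),('top',T(737,298),(-40,-125,8)),('top',T(735,110),(40,-125,10)),('top',T(150,318),(-40,125,8)),
('scene',S(718,165),(-23,-123,74)),('top',T(735,248),(-23,-123,74)),('top',T(735,137),(23,-123,74))]
r=lambda p:np.concatenate([proj(c,W(p,L))[0]-px for c,px,L in obs])
s=least_squares(r,[.4,.2,0],loss='soft_l1');p=s.x
print(p,np.degrees(p[2]));print(s.fun.reshape(-1,2).round(1))
# lid free edge corners (outer/inner) vs angle
for a in (1.3,1.45,1.6,1.75):
  for nm,h in(('in',0),('out',16)):
    # shut: from hinge toward -x by 46, z 0..16 ; open rotates about y
    d=np.array([-np.cos(a),np.sin(a)]);n=np.array([np.sin(a),np.cos(a)])
    e=46*d+h*n
    for y in(-55,55):
      L=(23+e[0],y,62+26+e[1]);P=W(p,L);a_=proj('scene',P)[0];b=proj('top',P)[0]
      print(a,nm,y,((a_-[195,255])*5).round(),((b-[195,255])*5.926).round())
for n,L in dict(pad=(0,-107,96),hinge=(23,0,88)).items():print(n,W(p,L))
E
```

```text
[0.46139592 0.32564277 0.04989292] 2.85865350072128
[[-0.4  1. ]
 [ 1.7  0. ]
 [ 0.3  0.5]
 [ 0.4 -0.3]
 [ 0.2 -0.2]
 [-0.2 -0.2]
 [-0.7 -1. ]
 [ 1.6  0. ]
 [-0.2 -0.3]
 [-0.7 -0.8]]
1.3 in -55 [520.  72.] [556. 152.]
1.3 in 55 [235. 196.] [267. 159.]
1.3 out -55 [498.  36.] [555. 111.]
1.3 out 55 [215. 157.] [266. 117.]
1.45 in -55 [510.  58.] [555. 134.]
1.45 in 55 [226. 180.] [267. 141.]
1.45 out -55 [489.  25.] [555.  92.]
1.45 out 55 [207. 145.] [266.  99.]
1.6 in -55 [501.  44.] [555. 116.]
1.6 in 55 [218. 166.] [267. 123.]
1.6 out -55 [480.  17.] [555.  75.]
1.6 out 55 [199. 135.] [267.  81.]
1.75 in -55 [492.  33.] [555.  98.]
1.75 in 55 [210. 154.] [267. 105.]
1.75 out -55 [471.  11.] [555.  59.]
1.75 out 55 [192. 128.] [269.  65.]
pad [[0.46673225 0.21877592 0.096     ]]
hinge [[0.4843673  0.32678983 0.088     ]]
```

```bash
python3 - <<'E'
from h import *
def ray(c,u,v,z):
    fv,cx,cy,t,o=CAM[c]; f=240/np.tan(np.radians(fv/2))
    d=Ro.from_euler('xyz',o).apply([(u-cx)/f,(v-cy)/f,1]);t=np.array(t);return (t+d*(z-t[2])/d[2]).round(3)
print('stack base corner',ray('scene',405,251,0),'right',ray('scene',500,190,0))
for z in(.15,.3,.45):print('stack lower-top corner',z,ray('scene',420,178,z),ray('top',393,272,z),ray('top',595,232,z))
print('bottle',ray('top',195,228,0),'mouse',ray('top',351,210,.03),'tin',ray('top',439,282,.04),'edge',ray('top',350,340,0),ray('top',600,270,0))
p=[0.4614,0.32564,0.0499]
for n,L in dict(back=(75,15,130),lidtop=(-8,20,104),pad=(0,-107,96)).items():print(n,W(p,L).round(4))
E
```

```text
stack base corner [ 0.52 -0.01  0.  ] right [ 0.584 -0.346  0.   ]
stack lower-top corner 0.15 [ 0.572 -0.06   0.15 ] [0.499 0.036 0.15 ] [ 0.605 -0.438  0.15 ]
stack lower-top corner 0.3 [0.427 0.076 0.3  ] [0.48  0.061 0.3  ] [ 0.571 -0.344  0.3  ]
stack lower-top corner 0.45 [0.282 0.212 0.45 ] [0.461 0.086 0.45 ] [ 0.537 -0.25   0.45 ]
bottle [0.619 0.528 0.   ] mouse [0.672 0.124 0.03 ] tin [ 0.49  -0.098  0.04 ] edge [0.343 0.12  0.   ] [ 0.537 -0.535  0.   ]
back [[0.5356 0.3444 0.13  ]]
lidtop [[0.4524 0.3452 0.104 ]]
pad [[0.4667 0.2188 0.096 ]]
```

Emit:
drive_tool(steps=[0,14,29,0,3.5,0,14,29,0,3.5,0,14,29,0,3.5,0,14,29,0,3.5,0,14,29,0,3.5])

```text
clock: 0.52
position: [0.3181, -0.4272, 0.2232]
tool_rot: [-1.571, 0.0, -0.855]
force: [0.3, -0.4, 0.2]
grip_width: 0.0254
```

Emit:
drive_tool(steps=[0,14,29,0,3.5,0,14,29,0,3.5,0,14,29,0,3.5,0,14,29,0,3.5,0,12,33,0,3.5])

```text
clock: 0.93
position: [0.3863, -0.2786, 0.2233]
tool_rot: [-1.571, -0.0, -0.55]
force: [0.9, -0.5, -0.2]
grip_width: 0.0001
```

Emit:
drive_tool(steps=[0,4,34,0,3.5,0,4,34,0,3.5,0,4,34,0,3.5,0,3,34,0,3.5,0,3,34,0,3.5])

```text
clock: 1.35
position: [0.4035, -0.1082, 0.2234]
tool_rot: [-1.571, 0.0, -0.244]
force: [1.8, 0.6, 0.3]
grip_width: -0.0004
```

Emit:
drive_tool(steps=[0,2,38,0,3.4,0,2,38,0,3.4,0,4,38,0,3.4,0,6,38,0,3.4,0,8,38,0,3.3])

```text
clock: 1.77
position: [0.4254, 0.082, 0.2235]
tool_rot: [-1.571, -0.0, 0.051]
force: [1.3, -0.5, -0.2]
grip_width: -0.0002
```

Emit:
drive_tool(steps=[0,18,36,0,0,0,20,36,0,0,0,24,34,0,0,0,27,34,0,0,0,27,34,0,0])

```text
clock: 2.18
position: [0.5404, 0.2532, 0.223]
tool_rot: [-1.571, 0.0, 0.048]
force: [0.3, -0.5, 0.5]
grip_width: -0.0001
```

Emit:
drive_tool(steps=[0,5,34,0,0,0,5,34,0,0,0,0,18,0,0,0,0,0,-20,0,0,0,0,-20,0])

```text
clock: 2.6
position: [0.5493, 0.3394, 0.183]
tool_rot: [-1.57, -0.001, 0.05]
force: [0.8, -0.2, -1.4]
grip_width: 0.0
```

Emit:
drive_tool(steps=[0,0,0,-24,0,0,0,0,-23,0,0,-15,0,0,0,0,-15,0,0,0,0,-8,0,0,0])

```text
clock: 3.02
position: [0.5099, 0.3375, 0.1357]
tool_rot: [-1.571, 0.002, 0.049]
force: [-0.2, 0.0, -0.3]
grip_width: -0.0001
```

Emit:
drive_tool(steps=[0,-6,0,0,0,0,-6,0,0,0,0,-6,0,0,0,0,-6,0,0,0,0,-5,0,0,0])

```text
clock: 3.43
position: [0.4823, 0.3375, 0.1365]
tool_rot: [-1.571, -0.0, 0.048]
force: [0.1, -0.4, 0.3]
grip_width: -0.0001
```

```bash
python3 - <<'E'
from h import *
snap('scene','s2.png',(195,235,355,355),5)
E
```

```text
(no output)
```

View pics/s2.png

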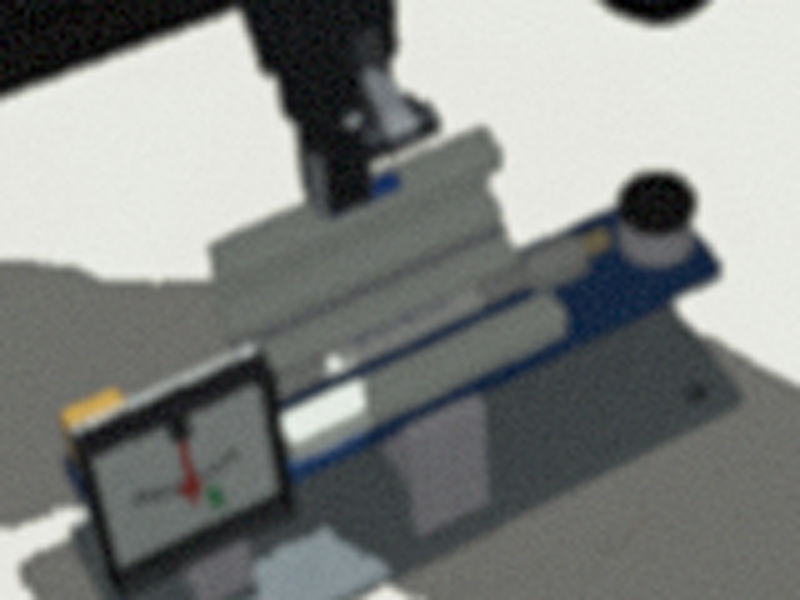

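```bash
python3 - <<'E'
from h import *
for P in ([.4823,.3375,.1225],[.4823-.0145,.3375,.1225],[.4823+.0145,.3375,.1225]):print(((proj('scene',P)[0]-[195,235])*5).round())
p=[0.4614,0.32564,0.0499]
for a in (.6,.8,1.,1.2,1.4):
  d=np.array([-np.cos(a),np.sin(a)]);n=np.array([np.sin(a),np.cos(a)])
  print(a,[list(((proj('scene',W(p,(23+e[0],y,88+e[1])))[0]-[195,235])*5).round()) for e in(46*d,46*d+16*n) for y in(-55,55)])
snap('top','t2.png',(195,255,330,320),6)
E
```

```text
[341. 242.]
[357. 271.]
[324. 214.]
0.6 [[np.float64(556.0), np.float64(254.0)], [np.float64(272.0), np.float64(382.0)], [np.float64(543.0), np.float64(213.0)], [np.float64(257.0), np.float64(340.0)]]
0.8 [[np.float64(548.0), np.float64(230.0)], [np.float64(263.0), np.float64(357.0)], [np.float64(531.0), np.float64(188.0)], [np.float64(245.0), np.float64(313.0)]]
1.0 [[np.float64(537.0), np.float64(206.0)], [np.float64(252.0), np.float64(332.0)], [np.float64(518.0), np.float64(165.0)], [np.float64(233.0), np.float64(289.0)]]
1.2 [[np.float64(526.0), np.float64(183.0)], [np.float64(241.0), np.float64(308.0)], [np.float64(505.0), np.float64(145.0)], [np.float64(221.0), np.float64(267.0)]]
1.4 [[np.float64(513.0), np.float64(162.0)], [np.float64(229.0), np.float64(285.0)], [np.float64(492.0), np.float64(129.0)], [np.float64(209.0), np.float64(249.0)]]
```

View pics/t2.png

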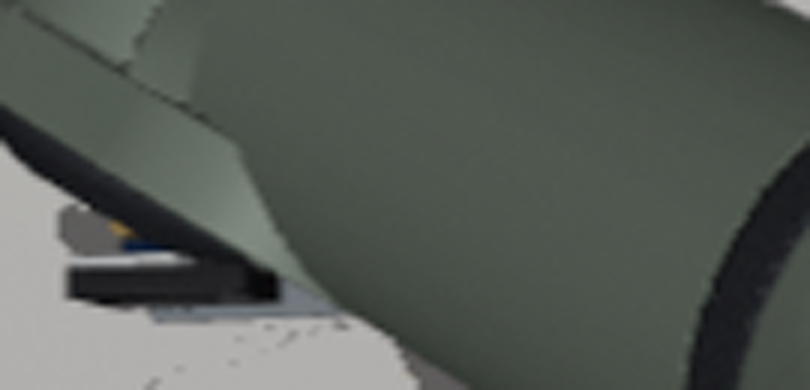

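The scene crop shows the lid unmoved, with its outer edge at (210,245)–(490,130), and the shut fingertips at (335,213) covering the label. So the tips seem to have passed over the edge, standing higher than I assumed. I'll back off, go lower and push again.

Emit:
drive_tool(steps=[0,20,0,5,0,0,25,0,0,0,0,0,0,-13,0,0,0,0,-12,0,0,0,0,0,0])

```text
clock: 3.95
position: [0.5265, 0.3367, 0.1137]
tool_rot: [-1.572, 0.003, 0.048]
force: [-0.2, -0.3, -0.9]
grip_width: 0.0001
```

Emit:
drive_tool(steps=[0,-12,0,0,0,0,-8,0,0,0,0,-5,0,0,0,0,-5,0,0,0,0,0,0,0,0])

```text
clock: 4.37
position: [0.4968, 0.3378, 0.1168]
tool_rot: [-1.571, -0.0, 0.049]
force: [0.7, 0.1, -1.1]
grip_width: -0.0001
```

```bash
python3 - <<'E'
from h import *
f=grab_frame('scene')['frame'][:,:,::-1][235:355,195:355]
w=grab_frame('wrist')['frame'][:,:,::-1]
im=np.hstack([cv2.resize(f,(400,300),interpolation=3),cv2.resize(w,(400,300))])
cv2.imwrite('pics/s3.png',im)
s=monitor.observe();print(s['position'],s['force'])
E
```

```text
[0.4977562  0.33760764 0.11665637] [ 0.68010174 -0.48094111  0.42015709]
```

View pics/s3.png

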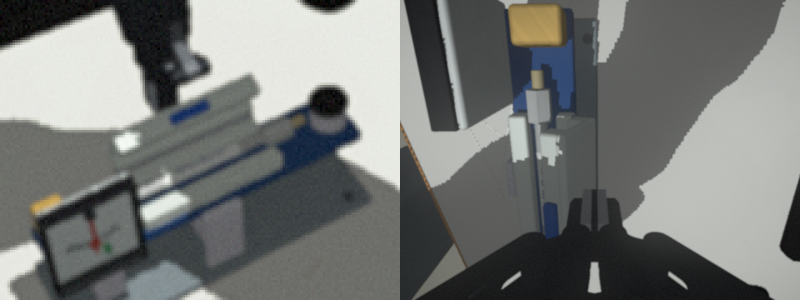

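Emit:
drive_tool(steps=[0,0,0,7,0,0,-5,0,0,0,0,-5,0,0,0,0,-5,0,0,0,0,-5,0,0,0])

```text
clock: 4.88
position: [0.477, 0.3375, 0.1233]
tool_rot: [-1.571, 0.0, 0.048]
force: [0.9, 0.5, -1.2]
grip_width: 0.0004
```

```bash
python3 - <<'E'
from h import *
f=snap('scene','s4.png',(195,235,355,355),5)
w=grab_frame('wrist');cv2.imwrite('pics/w4.png',w['frame'][:,:,::-1])
print({k:v for k,v in w.items() if k!='frame'})
s=monitor.observe();print(s['position'],s['force'])
E
```

```text
{'vertical_fov': 58.51398977285232, 'cx': 310.8318198899351, 'cy': 237.08801696019657, 'xyz': array([0.47104111, 0.42158885, 0.27493349]), 'orientation': array([2.81206006e+00, 1.43105916e-03, 4.85358310e-02])}
[0.47667232 0.33764223 0.12341296] [0.86883447 0.13839493 0.95116488]
```

View pics/s4.png

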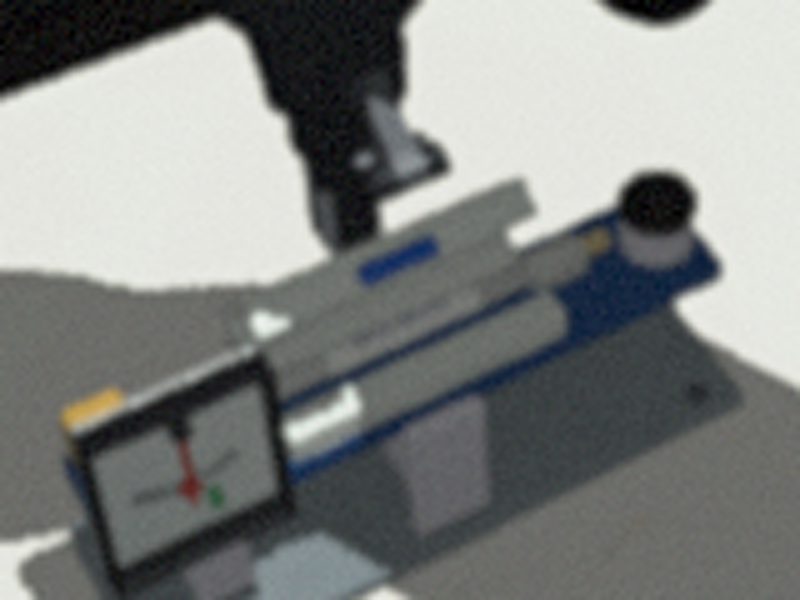

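The lid is now at about 0.9 rad, with its outer edge at (245,300)–(525,182), and the pointer is unchanged. I'll continue along the arc and then down.

Emit:
drive_tool(steps=[0,-4,0,-1,0,0,-4,0,-3,0,0,-4,0,-3,0,0,-4,0,-3,0,0,0,0,0,0])

```text
clock: 5.4
position: [0.4605, 0.3374, 0.1126]
tool_rot: [-1.571, 0.001, 0.049]
force: [-0.2, 0.1, -0.1]
grip_width: 0.0002
```

Emit:
drive_tool(steps=[0,-2,0,-2,0,0,-2,0,-2,0,0,0,0,0,0,0,0,0,0,0,0,0,0,0,0])

```text
clock: 5.82
position: [0.4578, 0.3376, 0.1094]
tool_rot: [-1.571, -0.0, 0.048]
force: [1.1, 0.4, 0.4]
grip_width: -0.0
```

Emit:
drive_tool(steps=[0,0,0,-1,0,0,0,0,-1,0,0,0,0,-1,0,0,0,0,0,0,0,0,0,0,0])

```text
clock: 6.23
position: [0.4576, 0.3375, 0.1063]
tool_rot: [-1.571, 0.0, 0.048]
force: [-0.2, 0.6, 0.1]
grip_width: 0.0001
```

Emit:
drive_tool(steps=[0,0,0,-1,0,0,0,0,-1,0,0,0,0,0,0,0,0,0,0,0,0,0,0,0,0])

```text
clock: 6.65
position: [0.4577, 0.3375, 0.1044]
tool_rot: [-1.571, 0.0, 0.048]
force: [0.1, 0.9, 0.3]
grip_width: 0.0002
```

```bash
python3 - <<'E'
from h import *
f=snap('scene','s5.png',(195,235,355,355),5)
s=monitor.observe();print(s['position'],s['force'])
E
```

```text
[0.45767057 0.3375149  0.10440562] [ 0.13221783  0.66559499 -0.16421024]
```

View pics/s5.png

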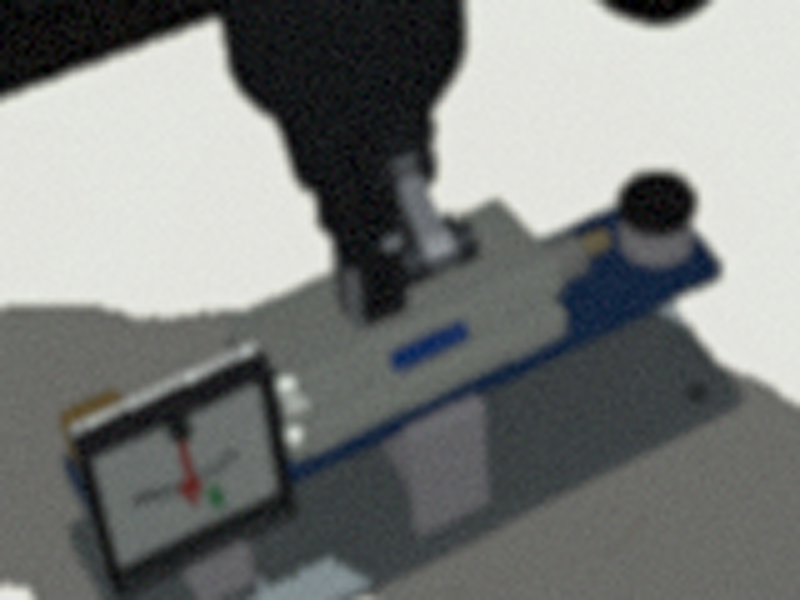

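The lid is nearly shut, with its label at (430,347) and the fingertip at (375,320) on its top. I'll press closer to the free edge until force builds.

Emit:
drive_tool(steps=[0,-3,0,0,0,0,-3,0,0,0,0,0,0,-1,0,0,0,0,-1,0,0,0,0,0,0])

```text
clock: 7.12
position: [0.4516, 0.3375, 0.1022]
tool_rot: [-1.571, 0.0, 0.048]
force: [-0.6, 0.3, 0.1]
grip_width: 0.0
```

Emit:
drive_tool(steps=[0,0,0,-1,0,0,0,0,-1,0,0,0,0,0,0,0,0,0,0,0,0,0,0,0,0])

```text
clock: 7.53
position: [0.4517, 0.3375, 0.1004]
tool_rot: [-1.571, 0.0, 0.048]
force: [0.2, 0.3, 0.6]
grip_width: -0.0004
```

Emit:
drive_tool(steps=[0,0,0,-1,0,0,0,0,-1,0,0,0,0,0,0,0,0,0,0,0,0,0,0,0,0])

```text
clock: 7.95
position: [0.4517, 0.3375, 0.0984]
tool_rot: [-1.571, 0.0, 0.048]
force: [0.3, 1.0, 0.5]
grip_width: -0.0002
```

```bash
python3 - <<'E'
from h import *
f=snap('scene','s6.png',(195,235,355,355),5)
s=monitor.observe();print(s['position'],s['force'])
p=[0.4614,0.32564,0.0499]
print('tcp',((proj('scene',s['position'])[0]-[195,235])*5).round())
for a in (0,.1,.2,.3):
  d=np.array([-np.cos(a),np.sin(a)]);n=np.array([np.sin(a),np.cos(a)])
  print(a,[((proj('scene',W(p,(23+e[0],y,88+e[1])))[0]-[195,235])*5).round().tolist() for e in(46*d,46*d+16*n,16*n) for y in(-55,0)])
E
```

```text
[0.45168417 0.33750995 0.09838909] [ 0.37915738 -1.03770452  0.43378428]
tcp [380. 347.]
0 [[568.0, 315.0], [432.0, 378.0], [567.0, 287.0], [430.0, 351.0], [505.0, 201.0], [370.0, 261.0]]
0.1 [[567.0, 307.0], [431.0, 370.0], [565.0, 276.0], [427.0, 339.0], [502.0, 199.0], [368.0, 258.0]]
0.2 [[566.0, 298.0], [429.0, 361.0], [562.0, 264.0], [423.0, 327.0], [500.0, 196.0], [366.0, 255.0]]
0.3 [[565.0, 288.0], [427.0, 351.0], [558.0, 251.0], [419.0, 314.0], [498.0, 194.0], [364.0, 253.0]]
```

View pics/s6.png

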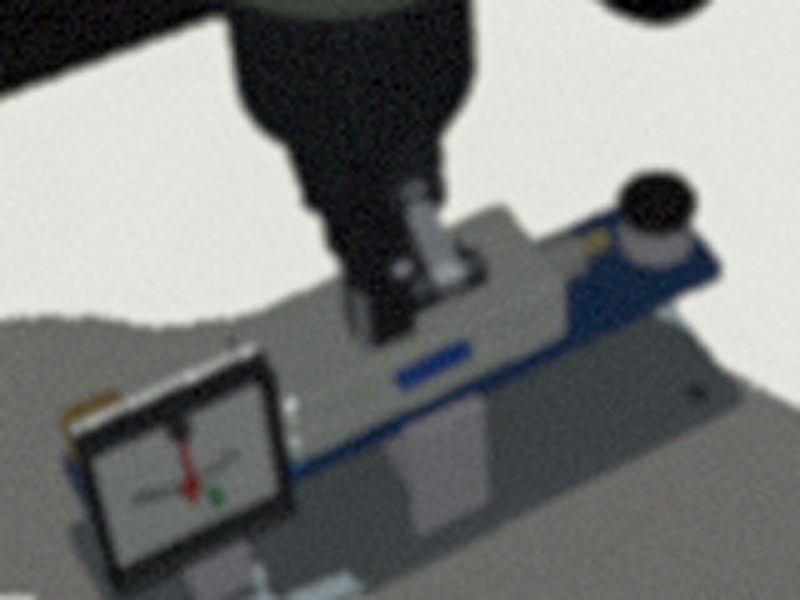

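The label has reached (433,366), close to its predicted shut position of about (431,365). There is still no hard-stop force, so I'll press on 1 mm at a time.

Emit:
drive_tool(steps=[0,0,0,-1,0,0,0,0,0,0,0,0,0,0,0,0,0,0,0,0,0,0,0,0,0])

```text
clock: 8.42
position: [0.4517, 0.3375, 0.0974]
tool_rot: [-1.571, 0.0, 0.048]
force: [0.3, -0.3, 0.3]
grip_width: 0.0003
```

Emit:
drive_tool(steps=[0,0,0,-1,0,0,0,0,0,0,0,0,0,0,0,0,0,0,0,0,0,0,0,0,0])

```text
clock: 8.83
position: [0.4517, 0.3375, 0.0964]
tool_rot: [-1.571, 0.0, 0.048]
force: [0.5, -0.3, 0.8]
grip_width: 0.0004
```

Emit:
drive_tool(steps=[0,0,0,-1,0,0,0,0,0,0,0,0,0,0,0,0,0,0,0,0,0,0,0,0,0])

```text
clock: 9.25
position: [0.4518, 0.3375, 0.0959]
tool_rot: [-1.571, -0.0, 0.048]
force: [-2.8, -2.3, 11.7]
grip_width: 0.0003
```

Hard contact: 11.7 N at TCP z = 0.0959. I'll lift, move toward the pad and check.

Emit:
drive_tool(steps=[0,0,0,8,0,0,0,0,30,0,0,0,-20,20,0,0,5,-30,0,0,0,5,-30,0,0])

```text
clock: 9.67
position: [0.4619, 0.2575, 0.1549]
tool_rot: [-1.57, -0.002, 0.05]
force: [0.8, -0.6, 0.2]
grip_width: -0.0
```

Emit:
drive_tool(steps=[0,5,-30,0,0,0,0,-9,0,0,0,0,0,0,0,0,0,0,0,0,0,0,0,0,0])

```text
clock: 10.08
position: [0.4665, 0.2198, 0.1537]
tool_rot: [-1.57, -0.0, 0.049]
force: [1.1, 0.0, -0.2]
grip_width: -0.0001
```

```bash
python3 - <<'E'
from h import *
f=grab_frame('scene')['frame'][:,:,::-1]
w=grab_frame('wrist')['frame'][:,:,::-1]
cv2.imwrite('pics/s7r.png',f)
a=cv2.resize(f[245:365,195:355],(800,600),interpolation=3)
a[:210,:280]=cv2.resize(w,(280,210))
cv2.imwrite('pics/s7.png',a)
s=monitor.observe();print(s['position'],s['force'])
E
```

```text
[0.4663628  0.21982324 0.15345331] [0.51518192 0.30509404 0.18208493]
```

View pics/s7.png

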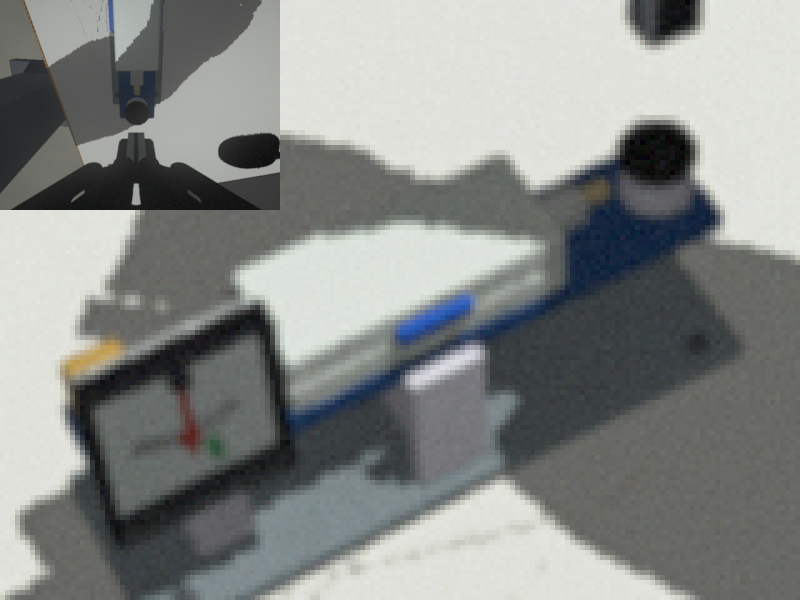

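The lid is shut edge to edge: its label is at (436,319) and its seam is straight. The carrier is level, with the pointer at (185,380)–(192,450) and the green mark at (215,447). Next I'll estimate the mark angle from averaged colour centroids.

```bash
cat >> h.py <<'E'
def gauge(N=6):
    F=np.mean([grab_frame('scene')['frame'].astype(float) for _ in range(N)],0)[305:345,205:260]
    r,g,b=F[...,0],F[...,1],F[...,2]
    return F,r-(g+b)/2,g-(r+b)/2
def cen(E,t):
    w=np.where(E>t,E,0);v,u=np.mgrid[305:305+E.shape[0],205:205+E.shape[1]]
    return (w*u).sum()/w.sum(),(w*v).sum()/w.sum(),w.sum()
E
python3 - <<'E'
from h import *
np.set_printoptions(linewidth=220)
F,R,G=gauge()
R[:, :22]=R[:, :22]
print('red cols 225-242 rows 310-340');print(R[5:36,22:38].round().astype(int))
print('green');print(G[20:36,25:45].round().astype(int))
p=[0.4614,0.32564,0.0499]
for x in(-30,-36):print(x,[proj('scene',W(p,(x,94+dy,62+z)))[0].round(2).tolist() for dy,z in((0,80),(0,70),(0,24),(-9,25),(33,88),(-33,88),(33,8),(-33,8))])
E
```

```text
red cols 225-242 rows 310-340
[[  1   0  -1  -1  -3  -3  -4  -3  -3  -2  -1   0  -2   0  -2  -1]
 [ -1  -2  -3  -2  -2  -3  -2  -2  -1  -2  -3  -2   0   0  -2  -3]
 [ -2  -2  -2  -3  -2  -3  -2   0   0   1  -1   1  -3  -1   0  -2]
 [ -3  -2  -2  -1  -1   0  -2  -2  -3  -2  -2  -2  -1  -3  -3  -4]
 [ -1  -1  -1  -3  -2  -2  -1   0   0  -2  -2  -2  -2  -3  -3  -4]
 [ -2  -1  -1  -1  -2  -2  -2  -2  -4  -2  -2  -3  -2  -4  -3  -3]
 [  1   0  -3  -2  -2  -2  -1  -3  -2  -3  -3  -3  -3  -3  -3  -4]
 [ -3  -3  -1  -1  -3  -2  -2  -3  -3  -4  -3  -3  -3  -3  -4  -3]
 [ -2  -2  -1  -3  -3  -2  -2  -4  -3  -3  -3  -4  -4  -4  -4  -2]
 [ -2  -3  -1  -3  -2  -2  -2  -4  -2  -3  -3  -3  -3  -3  -3  -3]
 [ -1  -2  -3  -4  -3  -3  -3  -3  -3  -4  -3  -3  -3  -4  -4  -4]
 [ -3  -2  -2  -3  -1  -1  -2  -4  -3  -4  -3  -3  -3  -3  -4  -3]
 [ -4  -4  -2   3   8   3  -2  -4  -3  -4  -4  -4  -3  -3  -3  -4]
 [ -3  -3  -1   9  20  12   0  -4  -3  -3  -3  -3  -4  -3  -4  -3]
 [ -4  -3  -1  12  30  21   1  -4  -5  -3  -2  -3  -2  -3  -3  -3]
 [ -4  -4  -1   9  30  25   5  -3  -3  -4  -3  -3  -3  -3  -2  -3
[... 1936 characters left out ...]
   2  -1  -2   2   6  12  16  11   6   4   2   2   3   2   0   2   1   1]
 [  4   4   4   2   2   4   4   6   8   6   4   2   1   3   1   2   1   2   1  -1]
 [  5   5   4   5   3   3   3   3   4   3   3   2   1   0   1   0   1   0   1   0]
 [  4   4   4   4   4   4   3   2   3   3   2   1   1   2   0   0   0   1   1   2]
 [  3   4   3   3   4   2   2   0   0   1   1   0   0   2   2   1   0   2   0   1]]
-30 [[229.6, 317.69], [230.34, 321.35], [233.58, 337.34], [238.45, 334.7], [209.38, 323.48], [248.0, 306.22], [216.5, 351.16], [252.29, 334.29]]
-36 [[231.11, 320.39], [231.84, 324.04], [235.04, 339.99], [239.93, 337.34], [210.83, 326.27], [249.59, 308.85], [217.88, 353.88], [253.79, 336.86]]
```

Emit:
drive_tool(steps=[0,0,-1,-20,0,0,0,0,-20,0,0,0,0,-14,0,0,0,0,-3,0,0,0,0,0,0])

```text
clock: 10.9
position: [0.4662, 0.2175, 0.0958]
tool_rot: [-1.571, 0.001, 0.049]
force: [0.6, -0.8, 0.2]
grip_width: 0.0003
```

Emit:
drive_tool(steps=[0,0,0,-2,0,0,0,0,-2,0,0,0,0,-2,0,0,0,0,-2,0,0,0,0,0,0])

```text
clock: 11.32
position: [0.4667, 0.2175, 0.0883]
tool_rot: [-1.571, -0.0, 0.048]
force: [1.1, 0.1, -0.3]
grip_width: 0.0
```

```bash
cat > m.py <<'E'
from h import *
F,R,G=gauge(4)
print('red',cen(R,15),'tipish',cen(np.where(np.arange(R.shape[0])[:,None]>=0,R,0),30),'green',cen(G,12))
s=monitor.observe();print(s['clock'],s['position'],s['force'])
E
python3 m.py
```

```text
red (np.float64(218.8485701833786), np.float64(320.4474839920882), np.float64(3728.625)) tipish (np.float64(218.24299265999915), np.float64(320.1129759196463), np.float64(2912.125)) green (np.float64(223.85563636363636), np.float64(324.048), np.float64(687.5))
11.5167 [0.46672693 0.21755136 0.08852397] [-0.14219578 -0.31547451  0.02089356]
```

Emit:
drive_tool(steps=[0,0,0,-1,0,0,0,0,-1,0,0,0,0,-1,0,0,0,0,-1,0,0,0,0,0,0])

```text
clock: 11.93
position: [0.4666, 0.2173, 0.0842]
tool_rot: [-1.571, 0.0, 0.048]
force: [0.6, -2.6, 2.3]
grip_width: -0.0002
```

```bash
sed -i "s/F,R,G=gauge(4)/F,R,G=gauge(4);R[:,:20]=0;G[:,:20]=0;R[:8]=0;G[:8]=0/" m.py; python3 m.py
```

```text
red (np.float64(233.68090971743626), np.float64(328.2224902366184), np.float64(1088.25)) tipish (np.float64(233.91381495564005), np.float64(329.2317279256443), np.float64(591.75)) green (np.float64(237.9945725915875), np.float64(332.6132971506106), np.float64(276.375))
12.1333 [0.46669518 0.21745397 0.08440755] [-0.06505789 -2.88656098  3.25031407]
```

Emit:
drive_tool(steps=[0,0,-1,-2,0,0,0,-1,-2,0,0,0,-1,-2,0,0,0,-0.5,-2,0,0,0,-0.5,-2,0])

```text
clock: 12.55
position: [0.4666, 0.2137, 0.0741]
tool_rot: [-1.57, 0.0, 0.048]
force: [0.1, 1.2, 1.9]
grip_width: 0.0001
```

Emit:
drive_tool(steps=[0,0,-0.5,-1,0,0,0,0,-1,0,0,0,0,0,0,0,0,0,0,0,0,0,0,0,0])

```text
clock: 12.97
position: [0.4667, 0.2129, 0.0724]
tool_rot: [-1.571, 0.0, 0.048]
force: [0.1, 0.8, 1.6]
grip_width: -0.0002
```

Emit:
drive_tool(steps=[0,0,0,0,0,0,0,0,0,0,0,0,0,0,0,0,0,0,0,0,0,0,0,0,0])

```text
clock: 13.38
position: [0.4667, 0.2129, 0.0724]
tool_rot: [-1.571, 0.0, 0.048]
force: [0.9, 0.0, 1.6]
grip_width: 0.0002
```

```bash
cat >> m.py <<'E'
np.set_printoptions(linewidth=220)
print(R[8:34,22:40].round().astype(int));print(G[14:32,26:42].round().astype(int))
E
python3 m.py
```

```text
red (np.float64(238.06366751409308), np.float64(322.00630043108214), np.float64(1130.875)) tipish (np.float64(238.25771144278607), np.float64(322.7955223880597), np.float64(753.75)) green (np.float64(239.53490328006728), np.float64(329.0555088309504), np.float64(148.625))
13.5833 [0.46666435 0.21297546 0.07238777] [-0.21016478 -0.20213624  1.56691752]
[[ -2  -3  -3  -3  -3  -3  -3  -3  -4  -1  -1   0  -1  -3  -3  -3  -3  -3]
 [ -3  -2  -4  -2  -3  -3  -4  -2  -2   4   7   1  -2  -3  -4  -3  -3  -3]
 [ -4  -4  -3  -2  -3  -3  -4  -4   0  12  21  10  -1  -4  -3  -4  -2  -3]
 [ -4  -3  -4  -2  -4  -3  -3  -3   2  16  31  18   0  -3  -5  -4  -4  -2]
 [ -2  -5  -3  -5  -5  -3  -4  -3   0  15  34  22   4  -5  -4  -4  -4  -3]
 [ -2  -3  -3  -2  -4  -3  -4  -4  -2   9  30  25   4  -3  -4  -3  -4  -3]
 [ -4  -3  -3  -4  -4  -4  -3  -4  -2   5  26  26   6  -3  -3  -2  -2  -3]
 [ -4  -3  -3  -5  -4  -3  -5  -5  -4   5  23  31  12   0  -4  -3  -3  -4]
 [ -3  -5  -3  -4  -4  -3  -4  -4  -5   3  21  34  21   6  -4  -3  -3  -3]
 [ -5  -4  -4  -4  -2  -4  -5  -5  -5   2  20  39  35  18   2  -4  -3  
[... 1711 characters left out ...]
  -1   6   4   4   4   4   3]
 [  3   3   3   3   4   4   3   2   0   8  11   4   2   3   3   3]
 [  4   3   3   3   3   4   7  10  14  17  12   6   4   4   4   3]
 [  3   4   4   4   3   5   7  13  23  26  15   5   3   4   2   4]
 [  4   4   4   2   2   4   5  12  20  20  12   5   4   5   4   2]
 [  3   2   4   4   5   3   3   7  10  12   6   4   3   3   3   2]
 [  4   4   5   4   4   4   4   4   4   6   4   4   1   1   0   0]
 [  4   5   4   4   3   3   2   4   2   1   1   2   2   1   1   1]
 [  5   4   5   3   2   4   3   2   4   2   1   0   0   2   1   1]
 [  3   2   4   4   2   3   2   1   0  -1   3   1   2   0   2   0]
 [  3   4   2   2   2   0   2   3   3   1   0   3   2   1   4   2]]
```

Emit:
drive_tool(steps=[0,0,-0.5,-1,0,0,0,0,-1,0,0,0,0,0,0,0,0,0,0,0,0,0,0,0,0])

```text
clock: 14.0
position: [0.4667, 0.2125, 0.0704]
tool_rot: [-1.571, 0.0, 0.048]
force: [0.0, 0.4, 1.8]
grip_width: -0.0001
```

Emit:
drive_tool(steps=[0,0,0,0,0,0,0,0,0,0,0,0,0,0,0,0,0,0,0,0,0,0,0,0,0])

```text
clock: 14.42
position: [0.4667, 0.2125, 0.0704]
tool_rot: [-1.571, -0.0, 0.048]
force: [0.1, 0.2, 2.0]
grip_width: 0.0001
```

```bash
cat >> m.py <<'E'
a=cv2.resize(F[:,:,::-1].clip(0,255).astype(np.uint8)[:,15:],(400,400),interpolation=3)
f=grab_frame('scene')['frame'][:,:,::-1]
cv2.imwrite('pics/s8.png',np.hstack([a,cv2.resize(f[235:355,195:355],(400,400),interpolation=3)]))
E
python3 m.py|grep -v '\['|head -3; python3 - <<'E'
import sys;sys.path.insert(0,'.')
from h import *
s=monitor.observe();print(s['clock'],s['position'],s['force'],s['qd'].round(3))
E
```

```text
red (np.float64(238.86144386727446), np.float64(321.17650800381637), np.float64(1179.125)) tipish (np.float64(239.0243472124206), np.float64(321.9636556104446), np.float64(708.5)) green (np.float64(239.6), np.float64(328.2245954692557), np.float64(193.125))
14.6667 [0.46666936 0.21248797 0.07038769] [-0.23574822  0.19962058  1.91995195] [-0.    -0.001 -0.     0.     0.001 -0.001  0.   ]
```

View pics/s8.png

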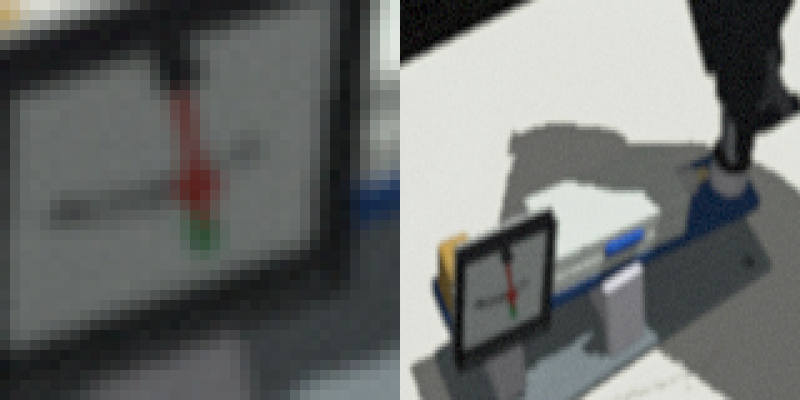

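The last picture shows the red pointer running from (180,95) through (197,185), which extrapolates to about (206,236). The green mark is at (204,236), so it is aligned to about 0.01 rad. The lid is shut, the arm is still, and the push is about 1.9 N.

```bash
python3 -c "
from workcell import workorder
print(workorder.job_done())"
```

```text
the job is handed in; nothing more can be done
None
```

I shut the lid, rocked the carrier onto the green mark with the closed fingertips, and handed the job in at 14.7 s with the fingers still pressing the thumb pad.

**Lid:** I pressed it down to a hard stop of about 12 N while the carrier lay level. After lifting off, a picture showed it edge to edge.

**Pointer:** in the last picture the pointer lined up with the green mark to about 0.01 rad. I estimate the carrier's tilt at roughly 0.175 rad. That fits my earlier mark estimate of 0.19 ± 0.03 rad.

**Push and rest:** the pad push read a steady 1.6–2.0 N, the arm was still, and in the last picture the carrier looked in place on its stud. I did not measure its position on the stud directly.

**Checks that disagreed or were not made:**
- The first lid push passed over the lid without moving it. Contact came about 22 mm lower than I expected from the stated 14 mm fingertip offset, so I found contact by force and pictures instead.
- The force reading has about 1 N of noise.
- I did not re-measure the other things on the bench. The planned tool path stayed clear of them.

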